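# Press the valve cap home and take out the pump head

## Task

The steel pump head block on the sloped fixture has its white valve cap still standing proud: swing the toggle clamp over centre so that it locks and presses the cap home, leave it locked for a full second, then swing the clamp fully back. Then slide the vise jaw well open, and only then take the block in the gripper, lift it out and set it down, not dropped, in the grey tray with its cap up. Leave the clamp and the jaw open, and the other things on the bench where they are.

Things in the scene. Friction and masses are not known exactly. Their poses are not given: they have to be found in the camera images.
- deck: Sloped aluminium deck of the pressing fixture, 130 x 260 mm, fixed, tilted 30 degrees to face the robot. Origin: middle of its top surface, 66 mm above the table; x up the slope, y across it (level, to the clamp side), z square out of the deck. On it: stop rail 6 mm tall at x -23 to -31 mm; fixed jaw 34 mm tall at y 28 to 43 mm; clamp cheeks 86 mm tall at y 68 to 110 mm.
- block: Steel pump head block, about 0.4 kg, lying on the deck's origin, its axes along the deck's, z out of its top; origin: centre of its underside. Foot 44 (x) x 56 (y) x 16 mm tall, above it a 44 x 44 mm body up to 34 mm. Its +x and -x faces, 44 mm apart, are free for fingers; the jaws cover +y and -y.
- cap (a joint): How far the white round valve cap (22 mm across) in the middle of the block's top is pressed in, m: 0 = 5 mm proud of the top, 0.005 = flush, home. Friction of 8 N holds it where it is.
- clamp (a joint): Toggle clamp handle, rad: 0 = fully back (open, leaning 75 degrees from deck z towards deck +y), 1.50 = dead centre, 1.66 = locked at its stop (leaning 20 degrees towards -y). From about 1.1 the sprung pad pushes back, up to some 10 N at the grip; let go before 1.45 it springs back to about 1.15, past 1.55 it springs to the stop and stays. Else it about stays put.
- clamp_hinge (a point): Hinge of the clamp handle, at the deck's (0, 80, 76) mm; axis along deck x. The handle drives an arm, 85 mm long, that brings a rubber pad down on the cap and turns faster than the handle. With the clamp open the arm stands up, its tip at deck y 104, z 143 mm.
- clamp_knob (a point): Centre of the black barrel grip, a cylinder 20 mm in diameter and 28 mm long (along deck x) across the end of the 11 mm thick clamp handle, 100 mm from the hinge: at angle 75 degrees minus joint clamp from deck z towards deck y. Pinched on its flat ends, along deck x, it pivots between the fingers as the handle swings, and may creep some mm in the grip.
- jaw (a joint): Travel of the vise's sliding jaw, m: 0 = shut against the block, its lip over the block's foot; 0.036 = fully open. Slides along deck -y; friction 5 N, stays where it is left.
- jaw_tab (a point): Centre of the top of the upright steel tab on the sliding jaw, 12 mm (deck x) by 16 mm (deck y), free for 40 mm below this point, down to the jaw's body 24 mm above the deck.
- tray_in (a point): Centre of the inner floor of the grey open tray, inside 150 x 150 mm, floor 5 mm and wall tops 22 mm above the table, z up. Fixed.
- vial: Bystander: small amber glass jar, 26 mm across, 55 mm tall; origin at its underside. Leave alone.
- bottle_a: Bystander: white plastic bottle with a blue cap, 70 mm across, 150 mm tall; origin at its underside. Leave alone.
- bottle_b: Bystander: clear glass bottle with a grey cap, 60 mm across, 120 mm tall; origin at its underside. Leave alone.
- driver: Bystander: screwdriver lying flat; origin at its underside. Leave alone.
- spanner: Bystander: steel spanner lying flat; origin at its underside. Leave alone.
- collar: Bystander: loose steel ring, 44 mm across, 14 mm tall; origin at its underside. Leave alone.
- beaker: Bystander: open glass beaker, 64 mm across, 80 mm tall; origin at its underside. Leave alone.
There are look-alikes about, which are no part of the job. Several things have the shape of the block; the one meant has the colours described above.

How it is judged:
On the way, in this order (a step that is already met when the one before it is completed fails the run):
1. clamp swung over centre and locked, valve cap pressed home, for one second (value of joint clamp above 1.57 rad and value of joint cap above 0.004 m), for 1 s.
2. clamp swung back open (value of joint clamp below 0.35 rad), for 0.1 s.
3. sliding jaw opened (value of joint jaw above 0.018 m), for 0.1 s.
4. block lifted out of the fixture in the fingers (contact force between the fingers and block above 1 N and distance between block and deck above 0.06 m), for 0.1 s.
5. block lowered to the tray floor (within 8 mm) while still held (contact force between the fingers and block above 1 N and horizontal distance between block and tray_in below 0.07 m and height (world z) of block below 0.013 m), for 0.05 s.
At the end, for the whole second after the job is handed in: The block rests flat on the tray floor, cap up (within 0.12 rad, underside below 12 mm over the table, within 70 mm of the tray's centre), its cap pressed in at least 4 of 5 mm; the clamp is back (under 0.4 rad) and the jaw open (over 15 mm) (horizontal distance between block and tray_in below 0.07 m and height (world z) of block below 0.012 m and angle between block's own z axis and vertical below 0.12 rad and linear speed of block below 0.02 m/s and value of joint cap above 0.004 m and value of joint clamp below 0.4 rad and value of joint jaw above 0.015 m); the robot touches nothing.
It fails at once if fingers on the block while the jaw is still shut (contact force between the fingers and block above 2 N and value of joint jaw below 0.012 m).
It fails at once if a bystander shifted by more than 30 mm (distance of any of vial, bottle_a, bottle_b, driver, spanner, collar, beaker from where it was at the start of the episode above 0.03 m).
It also fails if it takes over 72 s, if anything falls off the work surface, if the arm or the gripper's body presses on something with over 40 N, if the wrist force passes 120 N, or if a joint passes its speed limit or range.

## Robot

A 7-joint arm with a two-finger parallel gripper is mounted at the origin on the work surface. World frame = base frame: x ahead of the robot, y to its left, z up, the work surface at z = 0. Lengths are in m, angles in rad, forces in N, time in s.
With the tool pointing down it reaches from about 0.425 to 0.875 m from the base axis. Payload 4.7 kg.
Tool frame: the origin (TCP) lies midway between the tips of the shut fingers; the grasp point (between the pads) lies 19 mm behind it; z points along the fingers, y is the line along which they close (so a half turn about z gives the same grasp; the last joint's range is limited). The gripper opens to 87 mm and grips with 3 to 60 N. Pads are 19 mm wide; open, the fingers measure 117 mm over their backs; the gripper's body (75 mm by 190 mm) begins 51 mm behind the grasp point.
Start: joints at [1.22, 0.321, -0.07, 1.45, 0.023, 1.371, -0.057], TCP at [0.232, -0.607, 0.223] pointing down, gripper open.
Joint ranges: [-2.86, 2.86], [-0.3, 2.09], [-1.38, 1.24], [0.06, 2.45], [-1.56, 4.7], [0.09, 2.05], [-2.69, 2.69]. Speed limits (rad/s): [2.57, 2.57, 3.14, 3.14, 3.14, 3.14, 3.14].

## Interface

Orientations are given as a unit quaternion [w, x, y, z].
In Python, from cell import bot, read_camera, camera_params gives the robot as it stands. The module is installed in compiled form; this text tells all that it offers.
- The arm moves only by the tool servo_tool, never from a script. Its argument "commands" is a list of rows, each a list of 3 entries, a list of its own where there are three numbers: the finger opening in mm, from 0 to 87, then the shift along the tool's x, y, z normalised to -1 to 1, where 1 is 0.2 m, then the turn about the tool's z normalised to -1 to 1, where 1 is 45 degrees. In form: [[claw, [x, y, z], spin], ...]. A call has 1 to 5 rows; each row shifts and turns the commanded pose from where the row before left it, along the tool's axes as they then stand; what a row does not reach is not made up. A row lasts 1/8 s, in which the tool goes at most 62.5 mm and 10.7 degrees, less where a joint would pass 70% of its speed; a pose out of reach is approached as far as the arm can. A call with a number of a shift or a turn outside -1 to 1 is refused whole. A call with a gripper value outside its range is refused whole. The fingers move at their own pace and stop on an object; "squeeze" is the grip in N (left out, the last holds). Time passes only in rows, so rows that do not move let the fingers close. It gives the time, the measured TCP pose, the force, the opening and the grip force at its end, in the units of the state.
- bot.state(): the state, without advancing time (a new reading comes with each control period).
- read_camera(name): name is "side" or "top" or "wrist"; returns the picture (384x512x3 uint8, red, green, blue); there is no depth.
- camera_params(name): a dict with "fx", "fy", "cx", "cy" (pixels), "k1" (the pictures are not rectified: a ray, as slopes to the right and down, at radius r is drawn at 1 + k1 r^2 times it, then the intrinsics apply), "world_to_cam" (4x4, takes a point from world to camera coordinates). Camera axes: x right, y up, looking along -z (the intrinsics and any distortion apply to the point x, -y, -z); pixel columns grow to the right and rows downward; lengths in m; the calibration is good to about 2 mm. A picture is of the moment at which its call begins: read the wrist's pose just before it. camera_params takes no time and is no camera call; for the wrist camera it gives the pose at the moment of the call.
- bot.sign_off(): hands the job in; it is judged then, once.
The state is a dict: "t": time; "joints": joint angles; "joint_velocities": joint speeds; "effort": joint torques, N m; "tcp_pos": TCP position; "tool_rot": TCP orientation; "ft_force": force on the tool from outside, world axes, zero at the start; "torque": the same for the moment, N m; "width": finger opening in m; "grasp_force": force on a finger pad.
Only numpy, scipy, OpenCV 4.12 (cv2) and the standard library are available. Lean on these libraries where they do the work, as an engineer would, in place of code of your own. Each camera call takes 0.05 s, during which the arm holds its last target. There are 200 camera calls.

## Working session

There is one attempt and no reset: what is moved stays moved. The work goes in short steps, Python scripts to look and compute and a tool call to move; the robot and the scene stay as the last step left them, time stands still between calls to the robot, and variables do not carry over. Pictures are saved under pics/ and viewed, at most 10 in all, crops included, and the job is handed in when it is done.

Besides the shell and the picture viewer there is one more tool, called after "Request:" as a command line: name --argument value ..., lists and objects as JSON in quotes. servo_tool: Moves the arm, as the interface text tells. Its arguments: {"type":"object","properties":{"commands":{"type":"array"},"squeeze":{"type":"number"}},"required":["commands"]}

```bash
mkdir -p pics
python3 - <<'E'
from cell import bot, read_camera, camera_params
import cv2,numpy as np
for n in ("side","top"):
    im=read_camera(n); cv2.imwrite(f"pics/{n}0.png",im[:,:,::-1])
    p=camera_params(n); print(n,{k:np.round(v,4).tolist() for k,v in p.items()})
s=bot.state(); print({k:np.round(v,4).tolist() for k,v in s.items()})
E
```

```text
side {'fx': 470.8112, 'fy': 470.8112, 'cx': 252.3449, 'cy': 185.7828, 'k1': 0.0501, 'world_to_cam': [[-0.7308, -0.6824, 0.0127, 0.4178], [0.3345, -0.3418, 0.8782, -0.3006], [-0.595, 0.6461, 0.4781, -0.9489], [0.0, 0.0, 0.0, 1.0]]}
top {'fx': 489.899, 'fy': 489.899, 'cx': 258.3416, 'cy': 195.1933, 'k1': -0.123, 'world_to_cam': [[-0.0143, -0.9996, -0.0262, 0.0407], [0.9819, -0.019, 0.1885, -0.5743], [-0.1889, -0.0231, 0.9817, -1.3497], [0.0, 0.0, 0.0, 1.0]]}
{'t': 0.1, 'joints': [1.2201, 0.3217, -0.0701, 1.4516, 0.0226, 1.3708, -0.0569], 'joint_velocities': [-0.0014, -0.0008, -0.0022, -0.0017, -0.0006, -0.001, 0.0002], 'effort': [-0.0001, -49.2574, -0.4057, -31.3399, -0.0642, 0.0394, 0.0001], 'tcp_pos': [0.2317, -0.6068, 0.2216], 'tool_rot': [-0.0008, 0.9834, 0.1814, -0.0002], 'ft_force': [-0.0148, -0.1559, 0.0577], 'torque': [0.0107, -0.0019, -0.0035], 'grasp_force': 0.0, 'width': 0.087}
```

View pics/side0.png

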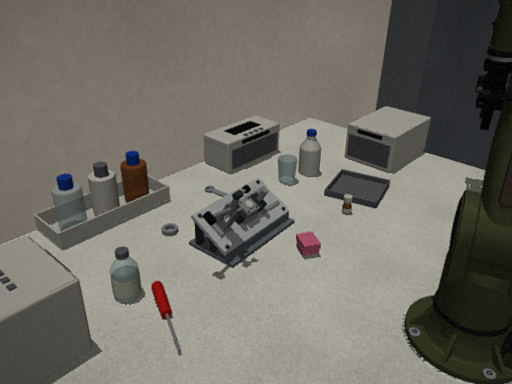

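View pics/top0.png

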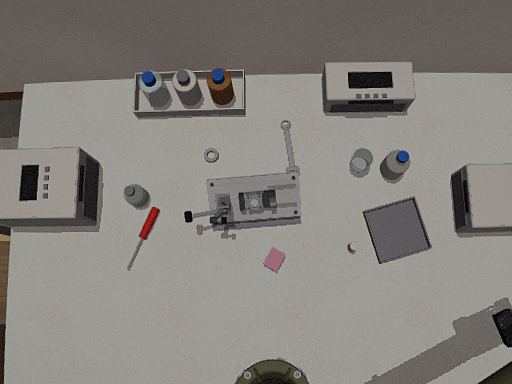

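Run:
```python
import cv2
a=cv2.imread("pics/top0.png")[160:280,175:315]; cv2.imwrite("pics/c1.png",cv2.resize(a,None,fx=5,fy=5,interpolation=cv2.INTER_CUBIC)[:600])
a=cv2.imread("pics/side0.png")[170:290,175:315]; cv2.imwrite("pics/c2.png",cv2.resize(a,None,fx=5,fy=5,interpolation=cv2.INTER_CUBIC)[:600])
```

```text
(no output)
```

View pics/c1.png

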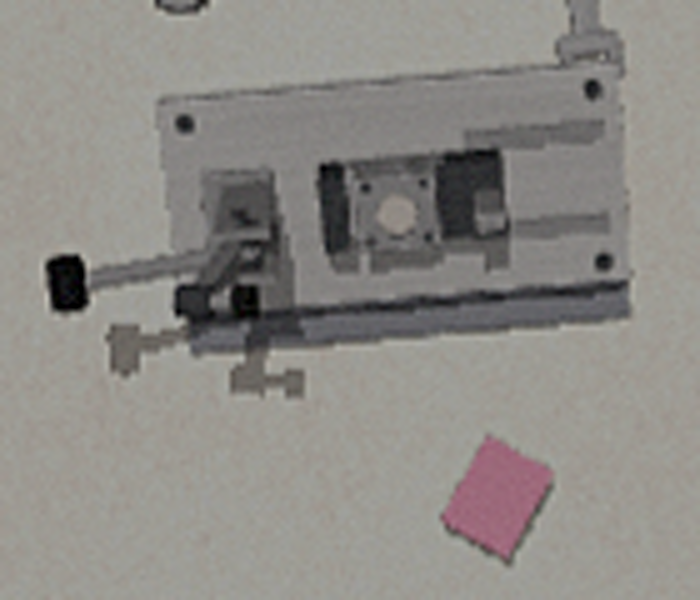

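View pics/c2.png

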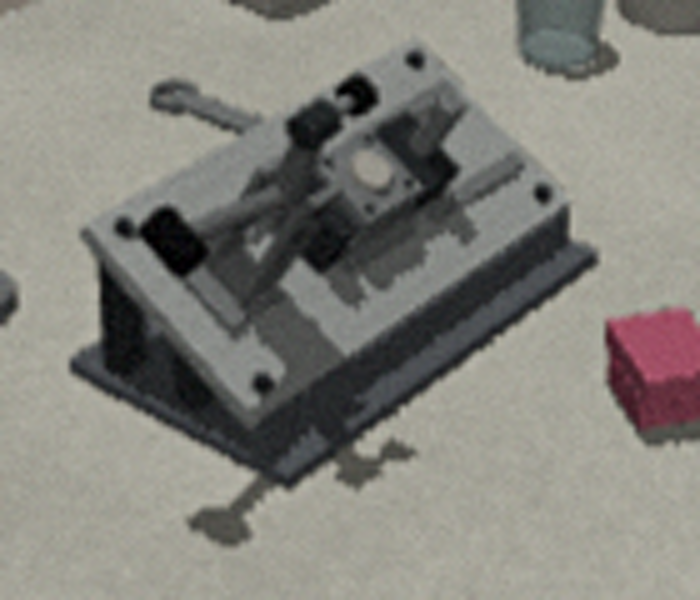

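```bash
cat > h.py <<'E'
import numpy as np
from scipy.optimize import least_squares
from cell import bot, read_camera, camera_params
P={n:camera_params(n) for n in ("side","top")}
def proj(p,X):
    X=np.atleast_2d(X); T=np.array(p["world_to_cam"]); c=X@T[:3,:3].T+T[:3,3]
    s=np.c_[c[:,0],-c[:,1]]/-c[:,2:3]; s=s*(1+p["k1"]*(s**2).sum(1,keepdims=True))
    return s*[p["fx"],p["fy"]]+[p["cx"],p["cy"]]
C,S=np.cos(np.pi/6),np.sin(np.pi/6)
def deck(q,d):  # deck mm -> world m
    d=np.atleast_2d(np.array(d,float))/1000
    l=np.c_[C*d[:,0]-S*d[:,2],d[:,1],S*d[:,0]+C*d[:,2]]
    c,s=np.cos(q[2]),np.sin(q[2])
    return np.c_[q[0]+c*l[:,0]-s*l[:,1],q[1]+s*l[:,0]+c*l[:,1],0.066+l[:,2]]
E
python3 - <<'E'
from h import *
D=lambda a:[0,80+100*np.sin(a),76+100*np.cos(a)]
K=D(np.radians(75))
top=[([0,0,39],397,213),(K,67,283),([65,130,0],158,100),([65,-130,0],620,65),([-65,-130,0],628,285)]
side=[([0,0,39],373,170),(K,173,238),([65,130,0],85,232),([-65,130,0],250,425),([-65,-130,0],570,205),([65,-130,0],415,40)]
ob=[("top",d,175+u/5,160+v/5) for d,u,v in top]+[("side",d,175+u/5,170+v/5) for d,u,v in side]
def r(q): return np.concatenate([proj(P[n],deck(q,d))[0]-[u,v] for n,d,u,v in ob])
f=least_squares(r,[.55,0,0],loss="soft_l1"); q=f.x; print(q); print(r(q).reshape(-1,2).round(1).tolist())
np.save("q.npy",q)
print("knob",deck(q,K).round(4),"cap",deck(q,[0,0,39]).round(4))
# tab top: top crop (490,200), side crop (458,95)?
for x,y in ((-15,-50),(-10,-50),(-5,-50),(0,-50),(0,-45),(0,-55)):
    w=deck(q,[x,y,64]); print(x,y,((proj(P["top"],w)-[175,160])*5).round(),((proj(P["side"],w)-[175,170])*5).round())
t=np.array([(364,211),(414,198),(430,246),(380,262)],float)
def rt(p):
    c,s=np.cos(p[2]),np.sin(p[2]);R=np.array([[c,-s],[s,c]]);h=.078
    w=np.array([[h,h],[h,-h],[-h,-h],[-h,h]])@R.T+p[:2]
    return (proj(P["top"],np.c_[w,np.full(4,.022)])-t).ravel()
g=least_squares(rt,[.5,-.3,.2]); print("tray",g.x,g.fun.round(1))
E
```

```text
[0.56339541 0.04321984 0.05983854]
[[-0.3, 0.6], [-0.4, -0.2], [-0.6, 0.4], [-0.5, 0.1], [0.1, -0.8], [-0.1, -0.4], [-0.4, 0.6], [-0.4, -2.1], [1.0, -1.0], [0.8, -0.5], [0.5, -0.8]]
knob [[0.502  0.2164 0.1542]] cap [[0.5439 0.0421 0.0998]]
-15 -50 [[489. 250.]] [[473. 123.]]
-10 -50 [[489. 242.]] [[467. 117.]]
-5 -50 [[488. 233.]] [[460. 110.]]
0 -50 [[487. 225.]] [[454. 103.]]
0 -45 [[478. 225.]] [[448. 106.]]
0 -55 [[497. 224.]] [[460.  99.]]
tray [ 0.47340171 -0.37042479  0.254825  ] [-0.3 -0.3 -0.3 -1.5  0.6  1.4 -0.   0.3]
```

Candidates in the top image: the steel block with the round white cap at (254,202), and the pink block at (274,260), which is a decoy. In the close crop the block between the jaws is grey and has the white cap at crop pixel (397,213), so that is the one. The black knob is at crop (67,283), and the open tray is at (397,230) in the full picture.

First I'll raise the arm and spin it.

Request:
servo_tool --commands '[[0, [0, 0, -0.1], -0.23], [0, [0, 0, -0.1], -0.23], [0, [0, 0, -0.1], -0.23], [0, [0, 0, -0.1], -0.23], [0, [0, 0, 0], -0.23]]'

```text
t: 0.72
tcp_pos: [0.2322, -0.6078, 0.3042]
tool_rot: [0.001, 0.804, 0.595, -0.0]
ft_force: [-0.1, -0.3, -1.3]
width: 0.045
grasp_force: 0.0
```

Request:
servo_tool --commands '[[0, [0, 0, 0], -0.23], [0, [0, 0, 0], -0.23], [0, [0, 0, 0], 0]]'

```text
t: 1.1
tcp_pos: [0.2317, -0.6071, 0.302]
tool_rot: [-0.0, 0.687, 0.727, 0.0]
ft_force: [-0.6, 0.1, -0.4]
width: 0.0147
grasp_force: 0.0
```

```bash
cat >> h.py <<'E'
def go(d,q=None):
    """state -> tool-unit shift to world target d (m)"""
    from scipy.spatial.transform import Rotation as R
    s=bot.state(); w=s["tool_rot"]; r=R.from_quat([w[1],w[2],w[3],w[0]]); M=r.as_matrix()
    a=np.degrees(np.arctan2(M[1,0],M[0,0]))
    return ((M.T@(np.array(d)-s["tcp_pos"]))/.2).round(3), a.round(2), M[2,2].round(4)
def st():
    s=bot.state(); print("t",round(s["t"],2),np.round(s["tcp_pos"],4),"F",np.round(s["ft_force"],1),"w",round(s["width"],4),"g",round(s["grasp_force"],1),"j",np.round(s["joints"],2))
E
python3 - <<'E'
from h import *
st(); print(go([.45,-.1,.3]))
q=np.load("q.npy")
for th in (0,.3,.6,.9,1.2,1.4,1.5,1.57,1.66):
    a=np.radians(75)-th; print(th,deck(q,[0,80+100*np.sin(a),76+100*np.cos(a)]).round(4))
E
```

```text
t 1.1 [ 0.2317 -0.6071  0.302 ] F [-0.6  0.1 -0.4] w 0.0147 g 0.0 j [ 1.34  0.31 -0.23  1.32  0.07  1.53  1.18]
(array([2.47 , 1.233, 0.012]), np.float64(93.24), np.float64(-1.0))
0 [[0.502  0.2164 0.1542]]
0.3 [[0.489  0.2037 0.178 ]]
0.6 [[0.4789 0.1835 0.1976]]
0.9 [[0.4725 0.1578 0.2113]]
1.2 [[0.4704 0.1287 0.2179]]
1.4 [[0.4715 0.1088 0.2181]]
1.5 [[0.4728 0.0989 0.2168]]
1.57 [[0.474  0.0922 0.2155]]
1.66 [[0.4759 0.0837 0.2131]]
```

Request:
servo_tool --commands '[[0, [0.247, 0.123, 0], 0], [0, [0.247, 0.123, 0], 0], [0, [0.247, 0.123, 0], 0], [0, [0.247, 0.123, 0], 0], [0, [0.247, 0.123, 0], 0]]'

```text
t: 1.72
tcp_pos: [0.3407, -0.3516, 0.3025]
tool_rot: [0.0, 0.688, 0.726, -0.0]
ft_force: [1.2, -0.3, -0.0]
width: 0.0003
grasp_force: 0.0
```

Request:
servo_tool --commands '[[0, [0.247, 0.123, 0], 0], [0, [0.247, 0.123, 0], 0], [0, [0.247, 0.123, 0], 0], [0, [0.247, 0.123, 0], 0], [0, [0.247, 0.123, 0], 0]]'

```text
t: 2.35
tcp_pos: [0.4489, -0.0979, 0.3026]
tool_rot: [0.0, 0.688, 0.726, -0.0]
ft_force: [1.4, 0.1, 0.3]
width: 0.0006
grasp_force: 0.0
```

Request:
servo_tool --commands '[[0, [0.26, 0.05, 0], 0], [0, [0.26, 0.05, 0], 0], [0, [0.26, 0.05, 0], 0], [0, [0.26, 0.05, 0], 0], [0, [0.26, 0.05, 0], 0]]'

```text
t: 2.98
tcp_pos: [0.4832, 0.1642, 0.3027]
tool_rot: [0.001, 0.688, 0.726, -0.0]
ft_force: [1.7, -0.2, -0.8]
width: 0.0002
grasp_force: 0.0
```

Request:
servo_tool --commands '[[0, [0.26, 0.05, 0], 0], [0, [0.26, 0.05, 0], 0], [0, [0, 0, 0], 0]]'

```text
t: 3.35
tcp_pos: [0.4947, 0.2736, 0.3016]
tool_rot: [-0.003, 0.684, 0.73, 0.0]
ft_force: [0.2, 0.3, -0.3]
width: 0.0005
grasp_force: 0.0
```

Run:
```python
from h import *
st(); print(go([.500,.252,.14]))
```

```text
t 3.35 [0.4947 0.2736 0.3016] F [ 0.2  0.3 -0.3] w 0.0005 g 0.0 j [ 0.41  0.28 -1.15  1.51  0.25  1.52 -0.67]
(array([-0.113,  0.022,  0.808]), np.float64(93.74), np.float64(-1.0))
```

Run:
```python
from h import *
print(go([.502,.2164,.135]))
```

```text
(array([-0.292,  0.021,  0.832]), np.float64(93.74), np.float64(-1.0))
```

Request:
servo_tool --commands '[[60, [-0.146, 0.011, 0], 0], [60, [-0.146, 0.011, 0], 0], [60, [0, 0, 0], 0], [60, [0, 0, 0.15], 0], [60, [0, 0, 0.15], 0]]'

```text
t: 3.98
tcp_pos: [0.505, 0.2098, 0.2422]
tool_rot: [0.001, 0.687, 0.727, 0.0]
ft_force: [-1.0, 0.5, 0.2]
width: 0.0427
grasp_force: 0.0
```

Request:
servo_tool --commands '[[60, [0, 0, 0.15], 0], [60, [0, 0, 0.15], 0], [60, [0, 0, 0.15], 0], [60, [0, 0, 0.08], 0], [60, [0, 0, 0], 0]]'

```text
t: 4.6
tcp_pos: [0.5043, 0.2096, 0.1359]
tool_rot: [-0.0, 0.686, 0.727, -0.001]
ft_force: [-0.2, 0.4, 0.1]
width: 0.06
grasp_force: 0.0
```

Run:
```python
from h import *
import cv2
st(); print(go([.502,.2164,.135]))
a=np.hstack([read_camera("wrist"),read_camera("side")[120:312,128:384].repeat(2,0).repeat(2,1)])
cv2.imwrite("pics/w1.png",cv2.resize(a[:,:,::-1],(800,300),interpolation=cv2.INTER_AREA))
```

```text
t 4.6 [0.5043 0.2096 0.1359] F [-0.2  0.4  0.1] w 0.06 g 0.0 j [ 0.49  0.34 -1.09  1.79  0.32  1.21 -0.63]
(array([ 0.035, -0.01 ,  0.004]), np.float64(93.32), np.float64(-1.0))
```

View pics/w1.png

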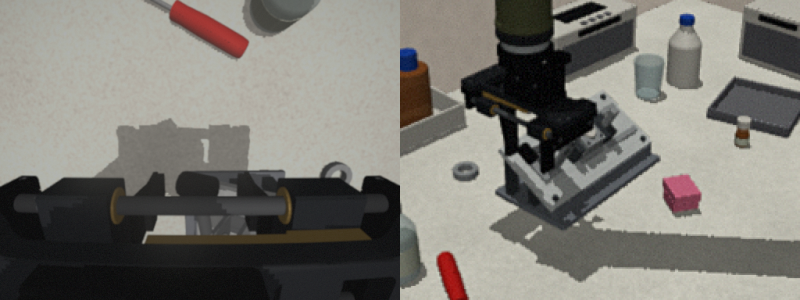

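The knob (198,183) sits between the two fingers (155 and 240). I'll shift 7 mm to centre it and close.

Request:
servo_tool --commands '[[60, [0.035, -0.01, 0], 0], [20, [0, 0, 0], 0], [20, [0, 0, 0], 0], [20, [0, 0, 0], 0], [20, [0, 0, 0], 0]]' --squeeze 35

```text
t: 5.32
tcp_pos: [0.5015, 0.2164, 0.1364]
tool_rot: [-0.001, 0.686, 0.727, -0.001]
ft_force: [-4.2, -0.9, 3.1]
width: 0.0301
grasp_force: 35.0
```

Run:
```python
from h import *
st();q=np.load("q.npy");p=None
f=lambda th:deck(q,[0,80+100*np.sin(np.radians(75)-th),76+100*np.cos(np.radians(75)-th)])[0]
from scipy.spatial.transform import Rotation as R
s=bot.state();w=s["tool_rot"];M=R.from_quat([w[1],w[2],w[3],w[0]]).as_matrix()
T=np.r_[np.arange(0,1.66,.15),1.62]
for a,b in zip(T[:-1],T[1:]): print(round(b,2),(M.T@(f(b)-f(a))/.2).round(3))
```

```text
t 5.33 [0.5015 0.2164 0.1364] F [-4.2 -0.9  3.1] w 0.0301 g 35.0 j [ 0.48  0.34 -1.09  1.79  0.32  1.21 -0.65]
0.15 [-0.025 -0.035 -0.061]
0.3 [-0.035 -0.033 -0.057]
0.45 [-0.045 -0.03  -0.052]
0.6 [-0.053 -0.026 -0.046]
0.75 [-0.06  -0.022 -0.038]
0.9 [-0.066 -0.017 -0.03 ]
1.05 [-0.071 -0.012 -0.021]
1.2 [-0.074 -0.007 -0.012]
1.35 [-0.075 -0.001 -0.002]
1.5 [-0.074  0.004  0.008]
1.65 [-0.072  0.01   0.017]
1.62 [ 0.014 -0.002 -0.004]
```

Request:
servo_tool --commands '[[20, [-0.025, -0.035, -0.061], 0], [20, [-0.035, -0.033, -0.057], 0], [20, [-0.045, -0.03, -0.052], 0], [20, [-0.053, -0.026, -0.046], 0], [20, [0, 0, 0], 0]]' --squeeze 45

```text
t: 5.95
tcp_pos: [0.4789, 0.1833, 0.1804]
tool_rot: [0.0, 0.687, 0.727, -0.0]
ft_force: [-2.8, 2.2, 0.4]
width: 0.0292
grasp_force: 45.0
```

```bash
cat >> h.py <<'E'
def knob(): # clamp angle guess from grasp point, and tool shift to given angle
    q=np.load("q.npy"); g=np.array(bot.state()["tcp_pos"])+[0,0,.019]
    T=np.arange(0,1.7,.01); k=np.array([deck(q,[0,80+100*np.sin(np.radians(75)-t),76+100*np.cos(np.radians(75)-t)])[0] for t in T])
    d=np.linalg.norm(k-g,axis=1); i=d.argmin(); print("th",T[i].round(2),"off",(g-k[i]).round(4))
    for b in (.0,.2,.75,.9,1.05,1.2,1.35,1.5,1.65): print(b,go(k[int(b*100+.5)]-[0,0,.019])[0])
E
python3 -c "
from h import *
st();knob()"
```

```text
t 5.95 [0.4789 0.1833 0.1804] F [-2.8  2.2  0.4] w 0.0292 g 45.0 j [ 0.65  0.19 -1.15  1.81  0.18  1.26 -0.5 ]
th 0.61 off [0.0003 0.0006 0.0013]
0.0 [0.159 0.125 0.226]
0.2 [0.123 0.078 0.145]
0.75 [-0.059 -0.022 -0.029]
0.9 [-0.126 -0.039 -0.059]
1.05 [-0.197 -0.051 -0.08 ]
1.2 [-0.27  -0.058 -0.092]
1.35 [-0.345 -0.059 -0.094]
1.5 [-0.42  -0.054 -0.087]
1.65 [-0.492 -0.044 -0.07 ]
```

Tracking perfectly.

Request:
servo_tool --commands '[[20, [-0.059, -0.022, -0.033], 0], [20, [-0.066, -0.017, -0.03], 0], [20, [-0.071, -0.012, -0.021], 0], [20, [-0.074, -0.007, -0.012], 0], [20, [-0.075, -0.001, -0.002], 0]]'

```text
t: 6.58
tcp_pos: [0.4712, 0.1189, 0.2014]
tool_rot: [-0.002, 0.684, 0.729, 0.002]
ft_force: [-7.1, 6.6, 11.8]
width: 0.0293
grasp_force: 45.4
```

Request:
servo_tool --commands '[[20, [-0.074, 0.004, 0.008], 0], [20, [-0.072, 0.01, 0.017], 0], [20, [-0.02, 0.004, 0.006], 0], [20, [0, 0, 0], 0]]'

```text
t: 7.08
tcp_pos: [0.4768, 0.0809, 0.1952]
tool_rot: [-0.0, 0.686, 0.727, -0.002]
ft_force: [-10.8, -2.3, 17.2]
width: 0.0295
grasp_force: 45.5
```

```bash
python3 -c "
from h import *
st();knob()"
```

```text
t 7.08 [0.4768 0.0809 0.1952] F [-10.8  -2.3  17.2] w 0.0295 g 45.5 j [ 0.87  0.04 -1.1   1.86  0.04  1.27 -0.18]
th 1.68 off [ 0.0004 -0.0009  0.0016]
0.0 [0.67  0.166 0.298]
0.2 [0.634 0.119 0.217]
0.75 [0.451 0.019 0.044]
0.9 [0.385 0.001 0.014]
1.05 [ 0.314 -0.011 -0.007]
1.2 [ 0.24  -0.018 -0.019]
1.35 [ 0.165 -0.019 -0.021]
1.5 [ 0.091 -0.014 -0.014]
1.65 [ 0.019 -0.004  0.004]
```

Request:
servo_tool --commands '[[20, [0, 0, 0], 0], [20, [0, 0, 0], 0], [20, [0, 0, 0], 0], [20, [0, 0, 0], 0], [20, [0, 0, 0], 0]]'

```text
t: 7.7
tcp_pos: [0.4768, 0.0809, 0.1952]
tool_rot: [0.0, 0.686, 0.727, -0.002]
ft_force: [-9.8, -2.3, 16.5]
width: 0.0295
grasp_force: 45.5
```

Request:
servo_tool --commands '[[20, [0, 0, 0], 0], [20, [0, 0, 0], 0], [20, [0, 0, 0], 0], [20, [0, 0, 0], 0], [20, [0, 0, 0], 0]]'

```text
t: 8.32
tcp_pos: [0.4768, 0.0809, 0.1952]
tool_rot: [0.0, 0.686, 0.727, -0.002]
ft_force: [-9.8, -1.9, 17.5]
width: 0.0297
grasp_force: 45.5
```

```bash
python3 -c "
from h import *
import cv2
st()
cv2.imwrite('pics/s2.png',cv2.resize(read_camera('side')[150:270,180:330,::-1],None,fx=4,fy=4))"
```

```text
t 8.32 [0.4768 0.0809 0.1952] F [-9.8 -1.9 17.5] w 0.0297 g 45.5 j [ 0.87  0.04 -1.1   1.86  0.04  1.27 -0.18]
```

View pics/s2.png

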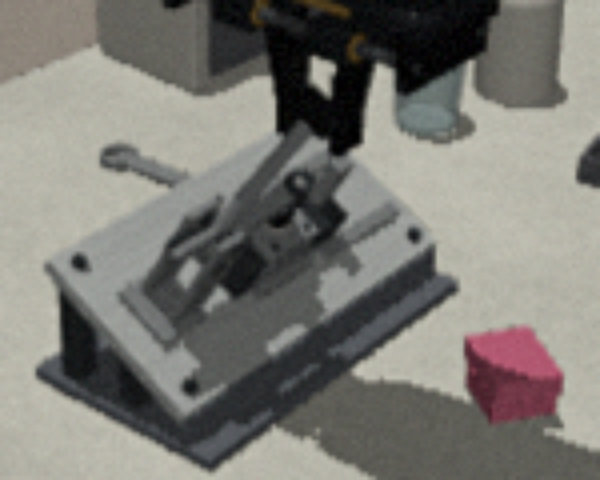

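The handle is over centre and the pad is down on the cap (280,220). It has been held for more than 1.2 s, so I'll swing back along the arc.

Request:
servo_tool --commands '[[20, [0.02, -0.004, 0.002], 0], [20, [0.072, -0.01, -0.017], 0], [20, [0.074, -0.004, -0.008], 0], [20, [0.075, 0.001, 0.002], 0], [20, [0.074, 0.007, 0.012], 0]]'

```text
t: 9.0
tcp_pos: [0.4714, 0.1425, 0.1967]
tool_rot: [0.001, 0.687, 0.727, -0.002]
ft_force: [-7.7, -3.7, 8.0]
width: 0.0298
grasp_force: 46.7
```

Request:
servo_tool --commands '[[20, [0.071, 0.012, 0.021], 0], [20, [0.066, 0.017, 0.03], 0], [20, [0.06, 0.022, 0.038], 0], [20, [0, 0, 0], 0]]'

```text
t: 9.5
tcp_pos: [0.4797, 0.1836, 0.1768]
tool_rot: [0.0, 0.686, 0.728, -0.001]
ft_force: [-0.7, -2.3, 0.5]
width: 0.0298
grasp_force: 45.3
```

```bash
python3 -c "
from h import *
st();knob()"
```

```text
t 9.5 [0.4797 0.1836 0.1768] F [-0.7 -2.3  0.5] w 0.0298 g 45.3 j [ 0.65  0.2  -1.17  1.82  0.19  1.25 -0.51]
th 0.59 off [ 0.0005 -0.0007 -0.0012]
0.0 [0.158 0.121 0.208]
0.2 [0.122 0.075 0.127]
0.75 [-0.06  -0.026 -0.047]
0.9 [-0.127 -0.043 -0.077]
1.05 [-0.197 -0.056 -0.098]
1.2 [-0.271 -0.063 -0.11 ]
1.35 [-0.346 -0.064 -0.112]
1.5 [-0.42  -0.059 -0.105]
1.65 [-0.493 -0.05  -0.088]
```

Request:
servo_tool --commands '[[20, [0.053, 0.026, 0.046], 0], [20, [0.045, 0.03, 0.052], 0], [20, [0.035, 0.033, 0.055], 0], [20, [0.025, 0.034, 0.058], 0], [20, [0, 0, 0], 0]]'

```text
t: 10.12
tcp_pos: [0.5012, 0.216, 0.1342]
tool_rot: [-0.001, 0.686, 0.727, -0.002]
ft_force: [-4.7, -2.0, -1.3]
width: 0.0296
grasp_force: 53.3
```

Request:
servo_tool --commands '[[65, [0, 0, 0], 0], [65, [0, 0, 0], 0], [65, [0, 0, -0.2], 0], [65, [0, 0, -0.3], 0], [65, [0, 0, -0.3], 0]]'

```text
t: 10.75
tcp_pos: [0.5032, 0.2171, 0.2977]
tool_rot: [0.001, 0.686, 0.728, 0.002]
ft_force: [1.6, 1.0, -0.0]
width: 0.0637
grasp_force: 0.0
```

```bash
python3 -c "
from h import *
import cv2
st();q=np.load('q.npy')
for d in ([5,-32,64],[5,-32,50],[5,-75,50]): w=deck(q,d)[0];print(d,w,go(w))
t=read_camera('top')[160:280,175:315];cv2.imwrite('pics/t3.png',cv2.resize(t[:,:,::-1],None,fx=5,fy=5,interpolation=cv2.INTER_CUBIC))"
```

```text
t 10.75 [0.5032 0.2171 0.2977] F [ 1.6  1.  -0. ] w 0.0637 g 0.0 j [ 0.57  0.22 -1.18  1.56  0.2   1.49 -0.55]
[5, -32, 64] [0.53768875 0.00962238 0.12392563] (array([-1.046,  0.108,  0.869]), np.float64(93.37), np.float64(-1.0))
[5, -32, 50] [0.54467622 0.010041   0.11180127] (array([-1.046,  0.143,  0.93 ]), np.float64(93.37), np.float64(-1.0))
[5, -75, 50] [ 0.54724775 -0.03288204  0.11180127] (array([-1.261,  0.143,  0.929]), np.float64(93.37), np.float64(-1.0))
```

View pics/t3.png

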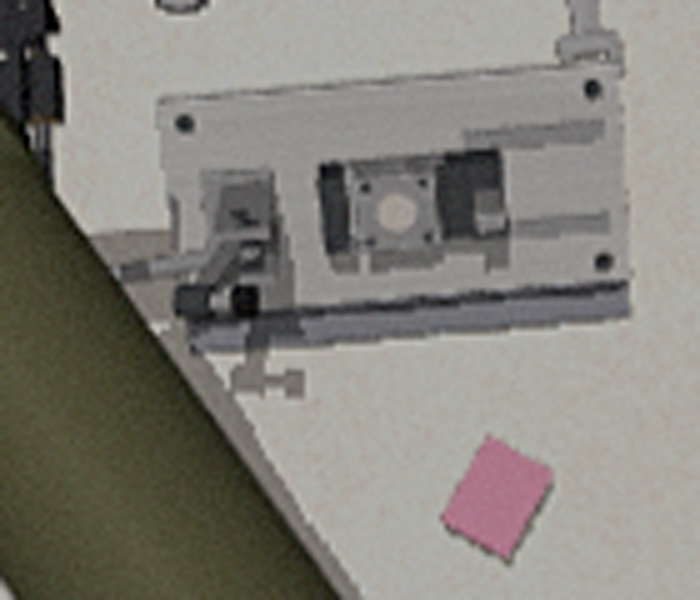

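Clamp is back open: the arm is up at (215,300) and the handle is back. The white cap at (397,213) is lying flush. Next I'll pinch the jaw tab, top at about (488,225), along deck x.

```bash
python3 -c "
from h import *
q=np.load('q.npy')
w=deck(q,[0,-50,56])[0]; w[2]=.108; print(w,go(w))
a=deck(q,[0,-50,0])-deck(q,[0,0,0]);print(a)"
```

```text
[ 0.53843567 -0.00836515  0.108     ] (array([-1.15 ,  0.08 ,  0.986]), np.float64(93.38), np.float64(-0.9999))
[[ 0.00299014 -0.04991051  0.        ]]
```

Request:
servo_tool --commands '[[50, [-0.23, 0.016, 0], 0], [50, [-0.23, 0.016, 0], 0], [50, [-0.23, 0.016, 0], 0], [50, [-0.23, 0.016, 0], 0], [50, [-0.23, 0.016, 0], 0]]'

```text
t: 11.42
tcp_pos: [0.533, -0.0135, 0.296]
tool_rot: [0.002, 0.686, 0.728, 0.001]
ft_force: [0.4, -0.0, 0.4]
width: 0.0502
grasp_force: 0.0
```

Request:
servo_tool --commands '[[50, [0, 0, 0.25], 0], [50, [0, 0, 0.25], 0], [50, [0, 0, 0.2], 0], [50, [0, 0, 0], 0]]'

```text
t: 11.92
tcp_pos: [0.5305, -0.012, 0.1531]
tool_rot: [-0.001, 0.686, 0.728, -0.001]
ft_force: [-0.4, 1.3, 0.1]
width: 0.0499
grasp_force: 0.0
```

```bash
python3 -c "
from h import *
st();print(go([.5384,-.0084,.108]))"
```

```text
t 11.93 [ 0.5305 -0.012   0.1531] F [-0.4  1.3  0.1] w 0.0499 g 0.0 j [ 0.91  0.25 -1.05  1.81  0.23  1.22 -0.15]
(array([0.016, 0.041, 0.226]), np.float64(93.39), np.float64(-1.0))
```

Request:
servo_tool --commands '[[50, [0.016, 0.041, 0], 0], [50, [0, 0, 0.12], 0], [50, [0, 0, 0.106], 0], [50, [0, 0, 0], 0]]'

```text
t: 12.42
tcp_pos: [0.5395, -0.0082, 0.1091]
tool_rot: [-0.001, 0.686, 0.728, -0.0]
ft_force: [-0.2, -0.2, -0.0]
width: 0.0501
grasp_force: 0.0
```

Request:
servo_tool --commands '[[5, [0, 0, 0], 0], [5, [0, 0, 0], 0], [5, [0, 0, 0], 0], [5, [0, 0, 0], 0]]' --squeeze 20

```text
t: 12.92
tcp_pos: [0.5401, -0.0083, 0.1101]
tool_rot: [0.0, 0.686, 0.727, 0.0]
ft_force: [3.3, -0.2, -1.7]
width: 0.0183
grasp_force: 6.1
```

```bash
python3 -c "
from h import *
st()"
```

```text
t 12.93 [ 0.5401 -0.0083  0.1101] F [ 3.3 -0.2 -1.7] w 0.0183 g 6.1 j [ 0.85  0.33 -1.02  1.84  0.31  1.15 -0.21]
```

Request:
servo_tool --commands '[[5, [0, 0, 0], 0], [5, [-0.045, 0, 0], 0], [5, [-0.045, 0, 0], 0], [5, [-0.045, 0, 0], 0], [5, [-0.04, 0, 0], 0]]' --squeeze 25

```text
t: 13.55
tcp_pos: [0.5424, -0.0408, 0.1099]
tool_rot: [-0.001, 0.686, 0.728, 0.002]
ft_force: [1.6, 4.6, -1.3]
width: 0.0167
grasp_force: 22.2
```

Request:
servo_tool --commands '[[5, [0, 0, 0], 0], [5, [0, 0, 0], 0], [60, [0, 0, 0], 0], [60, [0, 0, 0], 0], [60, [0, 0, -0.25], 0]]'

```text
t: 14.18
tcp_pos: [0.5382, -0.0447, 0.1568]
tool_rot: [-0.003, 0.686, 0.727, -0.003]
ft_force: [0.3, -1.8, 0.1]
width: 0.0389
grasp_force: 0.0
```

Request:
servo_tool --commands '[[60, [-0.2, -0.3, -0.25], 0], [60, [-0.2, -0.2, 0], 0], [60, [0, 0, 0], 0]]'

```text
t: 14.55
tcp_pos: [0.4597, -0.1223, 0.1953]
tool_rot: [0.001, 0.69, 0.724, -0.003]
ft_force: [0.5, 0.8, -0.6]
width: 0.0587
grasp_force: 0.0
```

```bash
python3 -c "
from h import *
import cv2
st();q=np.load('q.npy')
t=read_camera('top')[160:280,175:315];s=read_camera('side')[160:280,185:325]
t=np.hstack([t,s]);cv2.imwrite('pics/t4.png',cv2.resize(t[:,:,::-1],(798,342),interpolation=cv2.INTER_CUBIC))"
```

```text
t 14.55 [ 0.4597 -0.1223  0.1953] F [ 0.5  0.8 -0.6] w 0.0587 g 0.0 j [ 1.26 -0.   -1.04  1.87  0.01  1.27  0.26]
```

View pics/t4.png

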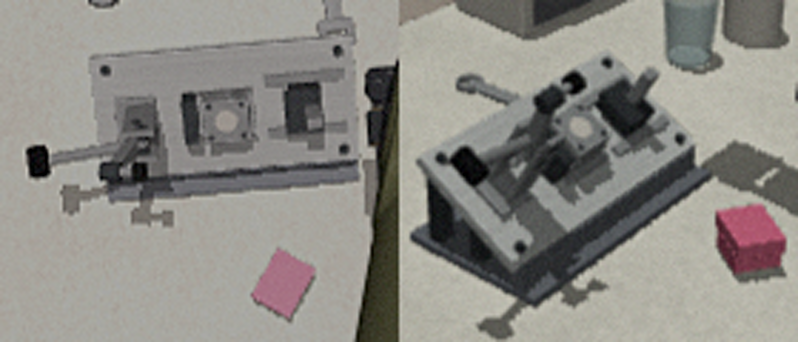

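Jaw and tab are now about 35 mm over (tab at about (312,118)). The block is still seated, cap flush at (228,120). The tool can only point straight down and the deck blocks a finger on the +x face. So I'll nudge the block up-slope and towards -y, away from the fixed jaw, then pinch its ±y faces.

```bash
cat >> h.py <<'E'
def H(x,y,z): # horizontal deck-aligned offset mm from deck origin, world z m
    q=np.load("q.npy"); c,s=np.cos(q[2]),np.sin(q[2]); x/=1000;y/=1000
    return [q[0]+c*x-s*y,q[1]+s*x+c*y,z]
def inv():
    q=np.load("q.npy");p=np.array(bot.state()["tcp_pos"]);d=p[:2]-q[:2];c,s=np.cos(q[2]),np.sin(q[2])
    print("HX,HY mm",((c*d[0]+s*d[1])*1000).round(1),((-s*d[0]+c*d[1])*1000).round(1),"Z",(p[2]*1000).round(1))
E
python3 -c "
from h import *
st();inv();print(go(H(-62,2,.195)))"
```

```text
t 14.65 [ 0.4624 -0.1177  0.1953] F [-0.2  0.6 -0.2] w 0.0599 g 0.0 j [ 1.25  0.   -1.04  1.87  0.    1.27  0.26]
HX,HY mm -110.5 -154.6 Z 195.3
(array([0.784, 0.239, 0.   ]), np.float64(93.17), np.float64(-1.0))
```

Request:
servo_tool --commands '[[0, [0.26, 0.08, 0], 0], [0, [0.26, 0.08, 0], 0], [0, [0.26, 0.08, 0], 0], [0, [0, 0, 0], 0], [0, [0, 0, 0], 0]]'

```text
t: 15.28
tcp_pos: [0.5019, 0.0429, 0.195]
tool_rot: [-0.001, 0.685, 0.728, -0.0]
ft_force: [-0.3, -0.1, -0.1]
width: 0.0178
grasp_force: 0.0
```

Request:
servo_tool --commands '[[0, [0, 0, 0.2], 0], [0, [0, 0, 0.2], 0], [0, [0, 0, 0.15], 0], [0, [0, 0, 0], 0]]'

```text
t: 15.78
tcp_pos: [0.5, 0.0405, 0.0833]
tool_rot: [-0.002, 0.687, 0.727, -0.002]
ft_force: [0.7, -0.2, 0.7]
width: 0.0001
grasp_force: 0.0
```

```bash
python3 -c "
from h import *
st();inv();print(go(H(-59,2,.077)))"
```

```text
t 15.78 [0.5    0.0405 0.0833] F [ 0.7 -0.2  0.7] w 0.0001 g 0.0 j [ 0.88  0.31 -1.13  1.94  0.31  1.09 -0.33]
HX,HY mm -63.4 1.1 Z 83.3
(array([0.004, 0.022, 0.031]), np.float64(93.25), np.float64(-1.0))
```

Request:
servo_tool --commands '[[0, [0.004, 0.045, 0.031], 0], [0, [0, 0.02, 0], 0], [0, [-0.015, 0.04, -0.023], 0], [0, [-0.015, 0.04, -0.023], 0], [0, [0, 0, 0], 0]]'

```text
t: 16.4
tcp_pos: [0.5302, 0.0384, 0.0882]
tool_rot: [-0.001, 0.686, 0.727, -0.001]
ft_force: [-5.3, 0.5, -2.5]
width: 0.0006
grasp_force: 2.1
```

```bash
python3 -c "
from h import *
st();inv()"
```

```text
t 16.4 [0.5302 0.0384 0.0882] F [-5.3  0.5 -2.5] w 0.0006 g 2.1 j [ 0.82  0.37 -1.09  1.87  0.37  1.12 -0.35]
HX,HY mm -33.4 -2.8 Z 88.2
```

Request:
servo_tool --commands '[[0, [-0.018, 0.03, -0.017], 0], [0, [-0.018, 0.03, -0.017], 0], [0, [-0.018, 0.03, -0.017], 0], [0, [-0.018, 0.03, -0.017], 0], [0, [0, 0, 0], 0]]'

```text
t: 17.02
tcp_pos: [0.549, 0.0318, 0.1003]
tool_rot: [-0.007, 0.684, 0.729, -0.003]
ft_force: [-16.4, 10.2, 0.9]
width: 0.0007
grasp_force: 7.8
```

```bash
python3 -c "
from h import *
import cv2
st();inv()
for n in ('top','side'): cv2.imwrite('pics/p_'+n+'.png',read_camera(n)[:,:,::-1])
t=cv2.imread('pics/p_top.png')[160:280,175:315];s=cv2.imread('pics/p_side.png')[160:280,185:325]
cv2.imwrite('pics/t5.png',cv2.resize(np.hstack([t,s]),(798,342),interpolation=cv2.INTER_CUBIC))"
```

```text
t 17.02 [0.549  0.0318 0.1003] F [-16.4  10.2   0.9] w 0.0007 g 7.8 j [ 0.8   0.41 -1.07  1.81  0.38  1.17 -0.33]
HX,HY mm -15.0 -10.6 Z 100.3
```

View pics/t5.png

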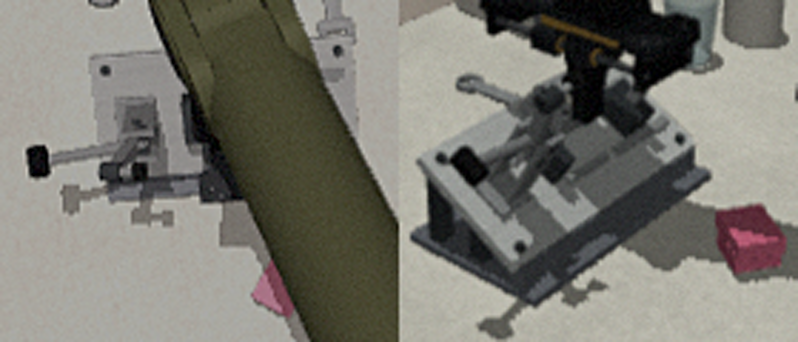

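The tool stalled, with force reaching 16 N. I'll back off, clear the view, and locate the cap numerically.

Request:
servo_tool --commands '[[0, [0, -0.1, 0], 0], [0, [0, -0.15, -0.05], 0], [0, [0, -0.15, -0.3], 0], [0, [-0.2, -0.1, -0.2], 0], [0, [-0.3, 0, 0], 0]]'

```text
t: 17.75
tcp_pos: [0.4675, -0.0806, 0.2152]
tool_rot: [0.013, 0.685, 0.728, -0.005]
ft_force: [1.1, -0.6, 0.8]
width: 0.0002
grasp_force: 0.0
```

Request:
servo_tool --commands '[[0, [-0.3, 0, 0], 0], [0, [0, 0, 0], 0]]'

```text
t: 18.0
tcp_pos: [0.4679, -0.1463, 0.2088]
tool_rot: [0.002, 0.689, 0.724, 0.0]
ft_force: [0.3, 0.4, -0.6]
width: 0.0006
grasp_force: 0.0
```

```bash
cat >> h.py <<'E'
import cv2
def caps(tag):
    q=np.load("q.npy"); uv={}
    for n in ("top","side"):
        im=read_camera(n); cv2.imwrite(f"pics/{tag}_{n}.png",im[:,:,::-1]); ref=cv2.imread(f"pics/{n}0.png")
        c=proj(P[n],deck(q,[0,-10,34]))[0].astype(int); x0,y0=c-36; g=im[y0:y0+72,x0:x0+72].astype(int)
        h=cv2.cvtColor(im,cv2.COLOR_RGB2HSV)[y0:y0+72,x0:x0+72]
        for th in (200,185,175,165,155):
            k,l,s,ce=cv2.connectedComponentsWithStats(((g.min(2)>th-25)&(g.max(2)>th-15)).astype(np.uint8))
            o=[(int(s[i,4]),(ce[i]+[x0,y0]).round(1).tolist(),s[i,2:4].tolist()) for i in range(1,k) if 6<s[i,4]<140]
            print(n,th,o[:8])
def tri(uvt,uvs):
    f=lambda X:np.r_[proj(P["top"],X)[0]-uvt,proj(P["side"],X)[0]-uvs]
    r=least_squares(f,[.55,.04,.1]); q=np.load("q.npy");d=r.x-[q[0],q[1],.066];c,s=np.cos(q[2]),np.sin(q[2])
    h=np.array([c*d[0]+s*d[1],-s*d[0]+c*d[1],d[2]]); D=[C*h[0]+S*h[2],h[1],-S*h[0]+C*h[2]]
    print("world",r.x.round(4),"deck mm",(np.array(D)*1000).round(1),"res",r.fun.round(1))
E
python3 -c "
from h import *
st();caps('a')
im=cv2.imread('pics/top0.png');print(im[202,254],im[204,246],im[180,240])"
```

```text
t 18.0 [ 0.4679 -0.1463  0.2088] F [ 0.3  0.4 -0.6] w 0.0006 g 0.0 j [ 1.39  0.04 -1.15  1.83  0.04  1.29  0.28]
top 200 []
top 185 [(20, [226.6, 173.1], [7, 10]), (22, [281.4, 169.5], [11, 6]), (9, [233.2, 171.2], [5, 5]), (17, [270.5, 171.2], [9, 4]), (26, [252.8, 172.9], [17, 4]), (13, [238.0, 173.9], [6, 4]), (94, [266.6, 227.8], [52, 7]), (28, [233.0, 231.1], [12, 4])]
top 175 []
top 165 [(8, [290.0, 174.8], [5, 4]), (34, [257.2, 190.9], [7, 7]), (9, [288.1, 192.8], [2, 8]), (7, [221.9, 231.7], [3, 3])]
top 155 [(44, [257.2, 191.0], [8, 7]), (63, [290.1, 194.9], [5, 14]), (7, [221.9, 231.7], [3, 3])]
side 200 []
side 185 [(20, [217.0, 197.4], [7, 6]), (64, [282.1, 235.3], [13, 9])]
side 175 [(28, [217.1, 197.7], [7, 7]), (70, [281.9, 235.1], [13, 10])]
side 165 [(11, [259.5, 185.3], [5, 6]), (81, [219.1, 201.6], [12, 19]), (9, [245.0, 195.0], [3, 3]), (46, [255.7, 205.3], [9, 12]), (13, [256.5, 221.1], [7, 7]), (11, [234.1, 225.6], [6, 5]), (8, [254.0, 227.4], [5, 4]), (51, [246.4, 233.8], [24, 10])]
side 155 [(12, [244.9, 194.9], [5, 4]), (7, [226.4, 219.1], [4, 4]), (76, [281.7, 235.0], [13, 10]), (25, [216.7, 235.9], [6, 7])]
[132 138 144] [91 91 91] [129 129 133]
```

```bash
python3 -c "
from h import *
tri([257.2,191.0],[244.9,194.9])
tri([175+397/5,160+213/5],[175+373/5,170+170/5])
t=cv2.imread('pics/a_top.png')[165:225,215:315];s=cv2.imread('pics/a_side.png')[160:240,205:305]
f=lambda a,h:cv2.resize(a,(800,h),interpolation=cv2.INTER_CUBIC)
cv2.imwrite('pics/t6.png',np.hstack([cv2.resize(t,(400,240),interpolation=cv2.INTER_CUBIC).repeat(1,0),cv2.resize(s,(400,320),interpolation=cv2.INTER_CUBIC)[:240]]))
cv2.imwrite('pics/t6.png',np.hstack([cv2.copyMakeBorder(cv2.resize(t,(400,240),interpolation=cv2.INTER_CUBIC),0,80,0,0,0),cv2.resize(s,(400,320),interpolation=cv2.INTER_CUBIC)]))"
```

```text
world [0.5741 0.0311 0.1094] deck mm [ 30.4 -12.8  32.6] res [ 0.6  0.8 -0.9 -0.2]
world [0.5455 0.0409 0.0976] deck mm [ 0.3 -1.3 36.4] res [ 0.1  0.2 -0.2 -0. ]
```

View pics/t6.png

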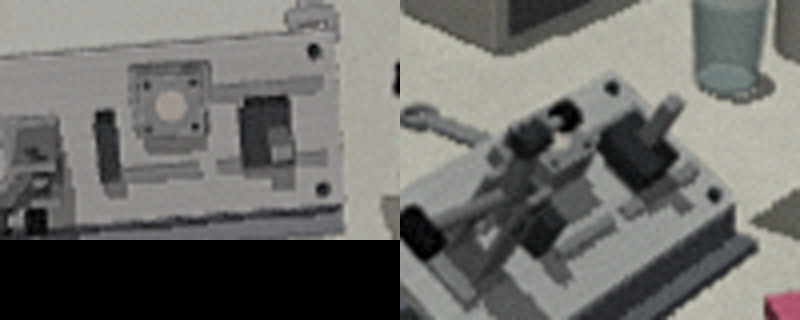

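The block now stands clear of both jaws. Its top face spans (132–210, 63–145) in the left panel, cap at (171,105), and it is about deck-aligned. I'll work out the pinch pose across ±y.

```bash
python3 -c "
from h import *
q=np.load('q.npy')
for n,u in (('top',[257.2,191.0]),):
  for z in (34,35):
    r=least_squares(lambda d:proj(P[n],deck(q,[d[0],d[1],z]))[0]-u,[30,-10]);print(n,z,r.x)
d=np.array([(132,67),(208,62),(211,140),(134,147)])/4+[215,165]
for u in d:
    r=least_squares(lambda d:proj(P['top'],deck(q,[d[0],d[1],34]))[0]-u,[30,-10]);print(r.x.round(1))
st();inv();print(go(H(17.5,-12,.21)))"
```

```text
top 34 [ 33.20590406 -11.28252185]
top 35 [ 33.541516   -11.29663487]
[61.9 11.7]
[ 61.2 -40.4]
[  4.6 -38.4]
[ 3.8 15.2]
t 18.1 [ 0.4685 -0.1402  0.2085] F [0.  0.3 0.1] w 0.0003 g 0.0 j [ 1.38  0.04 -1.15  1.83  0.04  1.29  0.28]
HX,HY mm -105.7 -177.4 Z 208.5
(array([ 0.829,  0.614, -0.006]), np.float64(93.29), np.float64(-1.0))
```

Request:
servo_tool --commands '[[54, [0, 0, 0], 0.228], [54, [0, 0, 0], 0.228], [54, [0, 0, 0], 0.228], [54, [0, 0, 0], 0.228], [54, [0, 0, 0], 0.228]]'

```text
t: 18.73
tcp_pos: [0.4686, -0.1378, 0.2083]
tool_rot: [0.001, 0.934, 0.358, 0.0]
ft_force: [0.1, 0.3, -0.2]
width: 0.0425
grasp_force: 0.0
```

Request:
servo_tool --commands '[[54, [0, 0, 0], 0.228], [54, [0, 0, 0], 0.228], [54, [0, 0, 0], 0.228], [54, [0, 0, 0], 0.228], [54, [0, 0, 0], 0]]'

```text
t: 19.35
tcp_pos: [0.4684, -0.1381, 0.2082]
tool_rot: [0.0, 1.0, 0.011, 0.0]
ft_force: [-0.1, -0.1, -0.3]
width: 0.054
grasp_force: 0.0
```

```bash
python3 -c "
from h import *
st();inv();print(go(H(19.5,-11,.15)))"
```

```text
t 19.35 [ 0.4684 -0.1381  0.2082] F [-0.1 -0.1 -0.3] w 0.054 g 0.0 j [ 1.32  0.03 -1.09  1.83  0.03  1.29 -1.33]
HX,HY mm -105.7 -175.3 Z 208.2
(array([ 0.595, -0.844,  0.291]), np.float64(1.31), np.float64(-1.0))
```

Request:
servo_tool --commands '[[54, [0.149, -0.211, 0], 0], [54, [0.149, -0.211, 0], 0], [54, [0.149, -0.211, 0], 0], [54, [0.149, -0.211, 0], 0], [54, [0, 0, 0], 0]]'

```text
t: 19.98
tcp_pos: [0.5844, 0.0391, 0.2081]
tool_rot: [-0.003, 1.0, 0.016, 0.0]
ft_force: [0.1, 0.3, 0.3]
width: 0.0537
grasp_force: 0.0
```

Request:
servo_tool --commands '[[54, [0, 0, 0.14], 0], [54, [0, 0, 0.15], 0], [54, [0, 0, 0], 0]]'

```text
t: 20.35
tcp_pos: [0.5821, 0.0301, 0.1481]
tool_rot: [0.0, 1.0, 0.01, -0.002]
ft_force: [0.2, -0.0, -0.1]
width: 0.054
grasp_force: 0.0
```

```bash
python3 -c "
from h import *
st();inv();print(go(H(19.5,-11,.104)))
w=read_camera('wrist');cv2.imwrite('pics/w2.png',w[:,:,::-1])
p=camera_params('wrist');q=np.load('q.npy')
print('cap pred',proj(p,deck(q,[32,-11,34]))[0])"
```

```text
t 20.35 [0.5821 0.0301 0.1481] F [ 0.2 -0.  -0.1] w 0.054 g 0.0 j [ 0.78  0.44 -1.09  1.69  0.4   1.27 -1.95]
HX,HY mm 17.9 -14.2 Z 148.1
(array([ 0.008, -0.017,  0.221]), np.float64(1.11), np.float64(-1.0))
cap pred [254.14477936 224.02348581]
```

```bash
python3 -c "
from h import *
w=cv2.imread('pics/w2.png');g=cv2.cvtColor(w,cv2.COLOR_BGR2GRAY)
print(cv2.HoughCircles(cv2.medianBlur(g,3),cv2.HOUGH_GRADIENT,1,20,param1=80,param2=14,minRadius=15,maxRadius=70))
print(g[140:330:10,110:410:12])
print([w[224,254],w[224,230]])"
```

```text
[[[220.5 200.5  68.3]
  [334.5 212.5  62.8]
  [252.5 237.5  63.9]
  [264.5 203.5  53.9]
  [310.5 263.5  48.3]
  [281.5 220.5  68.3]
  [366.5 199.5  56.8]
  [220.5 231.5  69.4]
  [240.5 220.5  69.4]
  [334.5 177.5  51.8]
  [198.5 265.5  47.9]
  [119.5  61.5  19.4]
  [294.5 250.5  61.7]
  [285.5 189.5  60.6]
  [307.5 207.5  69.4]
  [320.5 245.5  67.2]
  [182.5 210.5  57.1]
  [242.5 200.5  50.5]
  [332.5 268.5  31.5]
  [153.5 188.5  54. ]
  [396.5 232.5  68.3]
  [198.5 229.5  49.4]
  [132.5 189.5  37.7]
  [422.5 248.5  60.6]
  [136.5 236.5  31.5]
  [139.5 267.5  62.8]
  [316.5 225.5  47.4]
  [254.5 181.5  33.8]
  [ 97.5 217.5  63.9]
  [355.5 177.5  33.3]
  [291.5  93.5  59. ]
  [378.5 116.5  41.8]
  [141.5 207.5  20.4]
  [319.5  86.5  40.7]
  [178.5 260.5  27.9]
  [291.5 275.5  25.6]
  [350.5 155.5  29.3]
  [142.5 165.5  39.4]
  [198.5 185.5  32.7]
  [306.5 123.5  27.9]
  [314.5 180.5  33.8]
  [274.5 242.5  33.8]
  [351.5 110.5  18.2]
  [482.5 263.5  15.8]
  [355.5 221.5  24.3]
  [ 32.5 261.5  16. ]
  [ 41.5 220.5  28. ]
  [362.5 241.5  17.7]
  [157.5 229.5  16.3]
  [380.5 160.5  16. ]

[... 1413 characters left out ...]
 44  43  47  43  53  51  53  59  61  62  65  69  72  74  72  67  58  75
   80  78  79 130  43  41  39]
 [ 32  33  32  33  56  33  27  41 113 187 189 189 192 143 128 123 124  32
   22  20  55  74  42  39  41]
 [ 33  32  33  34  29  27  32  39 188 190 188 181 190 191 131 125 123  38
   25  18  22  20  28  41  45]
 [ 26  27  33  30  24  29  51 136 145 147 150 158 158 156 109 104 104  99
   48  51  53  62  61  62  62]
 [ 25  25  27  28  24  26  62  64  67  68  69  67  69  69  66  65  64  64
   59  59  59  56  53  49  39]
 [ 27  22  18  24  20  28  28  33  36  38  40  41  41  39  37  36  32  30
   25  25  21  25  19  25  23]]
[array([103, 107, 110], dtype=uint8), array([84, 85, 84], dtype=uint8)]
```

The cap is at column 254, row 220 in the wrist image, symmetric between its bolts at 230 and 278. That matches the prediction of 254, so I'll go down.

Request:
servo_tool --commands '[[54, [0.008, -0.017, 0], 0], [54, [0, 0, 0.1], 0], [54, [0, 0, 0.06], 0], [54, [0, 0, 0.03], 0], [54, [0, 0, 0.02], 0]]'

```text
t: 21.02
tcp_pos: [0.5852, 0.0346, 0.1073]
tool_rot: [-0.0, 1.0, 0.009, -0.0]
ft_force: [-0.0, -0.1, -0.4]
width: 0.054
grasp_force: 0.0
```

```bash
python3 -c "
from h import *
st();inv();print(go(H(19.5,-11,.104)))"
```

```text
t 21.02 [0.5852 0.0346 0.1073] F [-0.  -0.1 -0.4] w 0.054 g 0.0 j [ 0.74  0.48 -1.06  1.73  0.45  1.2  -1.99]
HX,HY mm 21.3 -9.9 Z 107.3
(array([-0.009,  0.006,  0.016]), np.float64(1.02), np.float64(-1.0))
```

Request:
servo_tool --commands '[[54, [-0.007, 0.006, 0.016], 0], [54, [0, 0, 0], 0], [30, [0, 0, 0], 0], [30, [0, 0, 0], 0], [30, [0, 0, 0], 0]]' --squeeze 50

```text
t: 21.65
tcp_pos: [0.584, 0.033, 0.1049]
tool_rot: [0.0, 1.0, 0.009, -0.0]
ft_force: [-1.2, -1.6, 1.7]
width: 0.0434
grasp_force: 49.9
```

Request:
servo_tool --commands '[[30, [0, 0, 0], 0], [30, [0, 0, 0], 0]]'

```text
t: 21.9
tcp_pos: [0.5841, 0.0329, 0.1048]
tool_rot: [0.0, 1.0, 0.009, -0.0]
ft_force: [-1.5, -1.6, 2.4]
width: 0.0435
grasp_force: 49.9
```

```bash
python3 -c "
from h import *
st();inv()"
```

```text
t 21.9 [0.5841 0.0329 0.1048] F [-1.5 -1.6  2.4] w 0.0435 g 49.9 j [ 0.75  0.48 -1.06  1.73  0.45  1.2  -1.99]
HX,HY mm 20.0 -11.5 Z 104.8
```

Request:
servo_tool --commands '[[30, [0, 0, -0.03], 0], [30, [0, 0, -0.06], 0], [30, [0, 0, -0.1], 0], [30, [0, 0, -0.15], 0], [30, [0, 0, -0.15], 0]]'

```text
t: 22.52
tcp_pos: [0.5841, 0.0338, 0.2047]
tool_rot: [-0.0, 1.0, 0.009, 0.0]
ft_force: [0.9, 0.7, -4.4]
width: 0.0436
grasp_force: 49.8
```

Request:
servo_tool --commands '[[30, [0, 0, -0.15], 0], [30, [0, 0, -0.1], 0], [30, [0, 0, 0], 0]]'

```text
t: 22.9
tcp_pos: [0.5849, 0.0339, 0.2545]
tool_rot: [0.0, 1.0, 0.009, 0.002]
ft_force: [0.0, 0.4, -5.6]
width: 0.0438
grasp_force: 49.8
```

```bash
python3 -c "
from h import *
st();print(go([.4734,-.3704,.25]))
vial=np.array([352,246.]);
for n,u,z in (('vial',(352,246),.03),('botA cap',(402,157),.15),('beaker',(361,161),.08)):
  r=least_squares(lambda X:proj(P['top'],[X[0],X[1],z])[0]-u,[.5,-.3]);print(n,r.x.round(3))"
```

```text
t 22.9 [0.5849 0.0339 0.2545] F [ 0.   0.4 -5.6] w 0.0438 g 49.8 j [ 0.81  0.36 -1.15  1.54  0.33  1.45 -1.9 ]
(array([-0.594,  2.011,  0.021]), np.float64(1.03), np.float64(-1.0))
vial [ 0.426 -0.235]
botA cap [ 0.655 -0.364]
beaker [ 0.664 -0.264]
```

The block is held and about 150 mm up. Moving to the tray.

Request:
servo_tool --commands '[[30, [-0.03, 0.1, 0], 0], [30, [-0.07, 0.23, 0], 0], [30, [-0.07, 0.24, 0], 0], [30, [-0.07, 0.24, 0], 0], [30, [-0.07, 0.24, 0], 0]]'

```text
t: 23.52
tcp_pos: [0.5244, -0.1792, 0.2514]
tool_rot: [-0.0, 1.0, 0.009, -0.001]
ft_force: [1.3, 0.0, -4.6]
width: 0.0437
grasp_force: 49.8
```

Request:
servo_tool --commands '[[30, [-0.07, 0.24, 0], 0], [30, [-0.07, 0.24, 0], 0], [30, [-0.07, 0.24, 0], 0], [30, [-0.07, 0.2, 0], 0], [30, [0, 0, 0], 0]]'

```text
t: 24.15
tcp_pos: [0.4694, -0.368, 0.2502]
tool_rot: [-0.0, 1.0, 0.005, -0.002]
ft_force: [0.5, 0.6, -5.0]
width: 0.0433
grasp_force: 49.8
```

```bash
python3 -c "
from h import *
st();print(go([.4700,-.3704,.06]))"
```

```text
t 24.15 [ 0.4694 -0.368   0.2502] F [ 0.5  0.6 -5. ] w 0.0433 g 49.8 j [ 1.44  0.36 -1.04  1.52  0.31  1.45 -1.17]
(array([0.006, 0.013, 0.951]), np.float64(0.52), np.float64(-1.0))
```

Request:
servo_tool --commands '[[30, [0.006, 0.013, 0.25], 0], [30, [0, 0, 0.25], 0], [30, [0, 0, 0.25], 0], [30, [0, 0, 0.15], 0], [30, [0, 0, 0.09], 0]]'

```text
t: 24.78
tcp_pos: [0.4732, -0.3636, 0.052]
tool_rot: [-0.001, 1.0, 0.009, -0.001]
ft_force: [0.3, 0.4, -3.5]
width: 0.0432
grasp_force: 49.8
```

Request:
servo_tool --commands '[[30, [0, 0, 0.01], 0], [30, [0, 0, 0.01], 0], [30, [0, 0, 0.01], 0], [30, [0, 0, 0], 0]]' --squeeze 12

```text
t: 25.28
tcp_pos: [0.4746, -0.3656, 0.0494]
tool_rot: [0.001, 1.0, 0.009, 0.0]
ft_force: [-0.9, -0.4, -4.6]
width: 0.044
grasp_force: 11.9
```

```bash
python3 -c "
from h import *
st()"
```

```text
t 25.27 [ 0.4746 -0.3656  0.0494] F [-0.9 -0.4 -4.6] w 0.044 g 11.9 j [ 1.35  0.53 -0.93  1.75  0.48  1.11 -1.29]
```

Request:
servo_tool --commands '[[30, [0, 0, 0.02], 0], [30, [0, 0, 0.02], 0], [30, [0, 0, 0.02], 0], [30, [0, 0, 0], 0]]'

```text
t: 25.78
tcp_pos: [0.4763, -0.3652, 0.0381]
tool_rot: [0.001, 1.0, 0.009, 0.002]
ft_force: [1.2, 1.2, 3.1]
width: 0.0439
grasp_force: 12.0
```

Request:
servo_tool --commands '[[30, [0, 0, 0.02], 0], [30, [0, 0, 0.015], 0], [30, [0, 0, 0], 0]]'

```text
t: 26.15
tcp_pos: [0.4805, -0.365, 0.0334]
tool_rot: [0.001, 1.0, 0.01, 0.006]
ft_force: [6.9, 2.6, 9.8]
width: 0.0442
grasp_force: 12.0
```

Request:
servo_tool --commands '[[30, [0, 0, 0.012], 0], [30, [0, 0, 0.012], 0], [30, [0, 0, 0], 0], [30, [0, 0, 0], 0]]'

```text
t: 26.65
tcp_pos: [0.4821, -0.3648, 0.0293]
tool_rot: [0.002, 1.0, 0.01, 0.007]
ft_force: [9.6, 2.2, 10.9]
width: 0.0441
grasp_force: 12.0
```

```bash
python3 -c "
from h import *
st()
w=read_camera('wrist');cv2.imwrite('pics/w3.png',w[:,:,::-1])
for n in ('top','side'): cv2.imwrite('pics/d_'+n+'.png',read_camera(n)[:,:,::-1])
"
```

```text
t 26.65 [ 0.4821 -0.3648  0.0293] F [ 9.6  2.2 10.9] w 0.0441 g 12.0 j [ 1.33  0.56 -0.92  1.76  0.5   1.06 -1.31]
```

Request:
servo_tool --commands '[[30, [0.02, 0, 0.008], 0], [30, [0.01, 0, 0.004], 0], [30, [0, 0, 0], 0], [30, [0, 0, 0], 0]]'

```text
t: 27.3
tcp_pos: [0.4855, -0.3648, 0.0254]
tool_rot: [0.001, 1.0, 0.01, 0.005]
ft_force: [5.7, 2.0, 6.3]
width: 0.0441
grasp_force: 12.0
```

```bash
python3 -c "
from h import *
st()"
```

```text
t 27.3 [ 0.4855 -0.3648  0.0254] F [5.7 2.  6.3] w 0.0441 g 12.0 j [ 1.32  0.57 -0.91  1.75  0.51  1.07 -1.32]
```

Request:
servo_tool --commands '[[60, [0, 0, 0], 0], [60, [0, 0, 0], 0], [60, [0, 0, -0.02], 0], [60, [0, 0, -0.1], 0], [60, [0, 0, -0.25], 0]]'

```text
t: 27.92
tcp_pos: [0.4786, -0.3645, 0.0962]
tool_rot: [-0.001, 1.0, 0.009, -0.002]
ft_force: [1.1, -0.7, 0.8]
width: 0.0599
grasp_force: 0.0
```

Request:
servo_tool --commands '[[60, [0, 0, -0.3], 0], [60, [0, 0, -0.3], 0], [60, [-0.1, 0.1, 0], 0], [60, [0, 0, 0], 0], [60, [0, 0, 0], 0]]'

```text
t: 28.55
tcp_pos: [0.4606, -0.3847, 0.2164]
tool_rot: [-0.0, 1.0, 0.009, -0.0]
ft_force: [-0.3, 0.4, -0.7]
width: 0.0602
grasp_force: 0.0
```

```bash
python3 -c "
from h import *
st()
I={n:read_camera(n) for n in ('top','side')}
for n in I: cv2.imwrite('pics/e_'+n+'.png',I[n][:,:,::-1])
tr=[.4734,-.3704,.04]
for n in I:
    u,v=proj(P[n],tr)[0].astype(int); g=cv2.cvtColor(I[n],cv2.COLOR_RGB2GRAY)
    print(n,u,v);print(g[v-22:v+23:2,u-26:u+27:2])
    d=np.abs(I[n].astype(int)-cv2.imread(f'pics/{n}0.png')[:,:,::-1]).max(2)>40
    k,l,s,c=cv2.connectedComponentsWithStats(d.astype(np.uint8)); print([(s[i].tolist()) for i in range(1,k) if s[i,4]>25])
"
```

```text
t 28.55 [ 0.4606 -0.3847  0.2164] F [-0.3  0.4 -0.7] w 0.0602 g 0.0 j [ 1.47  0.38 -1.03  1.56  0.33  1.38 -1.14]
top 398 228
[[164 165 150 145 112  70  76  31  67  98  98  53  32  30  27  30  31  26
   31  38  32  37  34  92 139   0  15]
 [ 94  92  71  51  37  79  98 102  92 100  93  75  31  33  71  34  32  24
   35  34  34  28  16  12   0   5  25]
 [ 33  70 104  99  94  90  97  98 100  93  93  70  31  30  36  36  38  33
   34  41  34  33  10  14   0  18   1]
 [ 96  98  92  95  90  99  91  91  92  92  94  76  21  70  36  40  38  34
   30  38  28  42   3  14   7   4  15]
 [ 95  92  95  96  93  93  95  94  94  96  91  79  18  22  33  39  32  34
   37  36  35  43   0   8   3   4  13]
 [ 94  92  95  95  94  95  93  95  91  91  93  62  24  29  41  36  37  36
   30  32  35  36  18   0   7  12  21]
 [ 94  97  95  96  93  97  84 117  85 104 129 126   9  40  37  28  35  32
   41  31  32  36   0  15   0  22   8]
 [ 95 101  92  92  98  94  50 126  90 100 125 137   2  40  37  39  37  34
   38  34  33  34  18   5  11  13   2]
 [ 94  92  93  95 100  97  38 131  77 129 125 169   8  37  44  43  34 
[... 3934 characters left out ...]
43]
 [ 45  42  35  42  42  38 145 161 160 149  97  43  43  33  34  31  40  38
   38  36  33  34  38  30  31  32  78]
 [117  53  50  31  42  39 100 159 156 164 104  59  59  72  46  34  39  36
   38  35  35  37  39  75  41  54  87]
 [173 172 160 148 122  51  76  89 100 101  65  44  49  45  50  44  47  47
   36  33  39  39  48  69  40  84  85]
 [170 172 168 170 173 173  77  97 101  91  51  37  41  42  48  43  48  51
   43  48  62  71  71  28  81  85  86]]
[[347, 0, 58, 130, 2833], [488, 47, 12, 10, 37], [476, 59, 36, 70, 936], [380, 169, 111, 107, 2008], [348, 176, 12, 6, 52], [263, 184, 13, 26, 161], [257, 188, 10, 6, 29], [238, 193, 32, 30, 330], [268, 209, 10, 5, 27], [248, 218, 12, 10, 53]]
```

Request:
servo_tool --commands '[[60, [-0.12, 0.22, 0], 0], [60, [-0.12, 0.22, 0], 0], [60, [-0.12, 0.22, 0], 0], [60, [-0.12, 0.22, 0], 0], [60, [0, 0, 0], 0]]'

```text
t: 29.28
tcp_pos: [0.3639, -0.5672, 0.2146]
tool_rot: [-0.0, 1.0, 0.005, -0.001]
ft_force: [0.9, 0.3, -0.5]
width: 0.0602
grasp_force: 0.0
```

```bash
python3 -c "
from h import *
st()
I={n:read_camera(n) for n in ('top','side')}
ce={}
for n in I:
    cv2.imwrite('pics/f_'+n+'.png',I[n][:,:,::-1]); g=cv2.cvtColor(I[n],cv2.COLOR_RGB2GRAY)
    u,v=proj(P[n],[.478,-.365,.039])[0].astype(int); print(n,u,v)
    print(g[v-18:v+20,u-20:u+22][::2,::2])
    for th in (95,105,120,135):
        k,l,s,c=cv2.connectedComponentsWithStats((g[v-12:v+13,u-14:u+15]>th).astype(np.uint8));print(th,[(s[i,2:].tolist(),(c[i]+[u-14,v-12]).round(1).tolist()) for i in range(1,k) if s[i,4]>8])
"
```

```text
t 29.27 [ 0.3639 -0.5672  0.2146] F [ 0.9  0.3 -0.5] w 0.0602 g 0.0 j [ 1.6   0.53 -0.92  1.37  0.42  1.45 -0.87]
top 396 226
[[ 67  45  42  77  95  94  95  85  94  93  89  92  89  87  88  91  88  92
   87  87  19]
 [ 96  94  98  92  89  91  92  91  91  86  95  91  91  92  92  84  90  90
   90  90  61]
 [ 90  88  96  93  92  90  94  93  89  92  87  90  92  92  88  91  91  91
   88  92  87]
 [ 94  92  89  94  93  92  90  97  91  92  89  87  92  90  89  92  93  93
   89  85  96]
 [ 89  93  88  97  94  90  89  88  88  70  79  86  78  94  93  87  88  90
   90  86  93]
 [ 93  90  91  93  88 115  88  99 132 126 121 122 104  98  89  91  96  90
   89  96  91]
 [ 95  95  90  95  46 123  89 102 118 120 128 119 109 123  92  89  91  90
   89  94  92]
 [ 92  91  96  93  40 128  78 122 123 153 158 153 122 122  93  93  90  92
   92  93  91]
 [ 93  91  95  90  40 142  48 122 129 157 154 155 124 121  86  92  94  92
   88  90  90]
 [ 91  93  87  95  67 137  35 122 120 156 154 157 123 120  94  91  90  91
   85  93  91]
 [ 92  92  93  95  71 144  32 132 122 125 140 125 121 114  90  89  92  90
   98  90 
[... 2232 characters left out ...]
 71  58  55  59  63  67  86  68  63  56  41  62  73  71  68
   72  73  76]
 [ 83  79  74  76  74  68  63  54  67  55  57  52  46  70  75  73  75  75
   72  72  71]
 [ 41  45  63  67  75  72  76  69  66  61  46  63  76  74  76  72  73  72
   77  76  70]
 [ 40  47  42  44  57 151 154 150 137  73  79  74  78  70  75  72  69  76
   69  76  74]
 [ 41  45  33  47  45 132 148 152 150  49  73  63  96  74  75  76  75  75
   70  73  73]]
95 [([29, 9, 159], [357.9, 169.6]), ([14, 8, 65], [353.5, 179.0])]
105 [([29, 8, 156], [357.9, 169.5]), ([12, 5, 45], [353.3, 179.0])]
120 [([29, 8, 150], [358.1, 169.5]), ([7, 4, 23], [353.7, 178.5])]
135 [([29, 8, 141], [358.4, 169.3]), ([6, 3, 14], [353.8, 178.7])]
```

```bash
python3 -c "
from h import *
tri([396.0,224.1],[353.8,178.7])
a=np.array([[0,0,39],[22,22,39],[-22,22,39],[22,-22,39],[-22,-22,39]])/1000+[.484,-.366,0]
print(proj(P['top'],a).round(1).tolist(),proj(P['side'],a).round(1).tolist())
print(bot.state()['ft_force'])"
```

```text
world [ 0.485  -0.3632  0.0411] deck mm [-101.2 -401.    29.7] res [ 0.1  0.1 -0.2 -0. ]
[[396.9, 224.7], [388.9, 217.3], [389.8, 232.5], [403.9, 216.9], [404.9, 232.1]] [[354.3, 179.1], [344.3, 179.1], [356.6, 183.9], [352.1, 174.5], [364.4, 179.0]]
[0.83304983 0.43939711 0.47535224]
```

```bash
python3 -c "
from cell import bot
print(bot.sign_off())"
```

```text
the job is handed in; nothing more can be done
None
```

I handed the job in at about 29 s, without seeing a verdict: the cap was pressed home with the clamp locked over 1.2 s, the clamp and jaw are open, and the block was lowered in the grip and released in the grey tray, cap up. The cameras put it about 14 mm from the tray centre with its top within about 2 mm of the level height.

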